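# Make up a chilli kit and a pancake kit from the pantry stock

## Robot

A 7-joint arm with a two-finger parallel gripper is mounted at the origin on the work surface. World frame = base frame: x ahead of the robot, y to its left, z up, the work surface at z = 0. Lengths are in m, angles in rad, forces in N, time in s.
With the tool pointing down it reaches from about 0.4 to 0.9 m from the base axis. Payload 5.5 kg.
Tool frame: the origin (TCP) lies at the very end of the fingers, on their centre line; the grasp point (between the pads) lies 19 mm behind it; z points along the fingers, y is the line along which they close (so a half turn about z gives the same grasp; the last joint's range is limited). The gripper opens to 85 mm and grips with 20 to 120 N. Pads are 22 mm wide; open, the fingers measure 114 mm over their backs; the gripper's body (76 mm by 85 mm) begins 54 mm behind the grasp point. The pads swing forward as they close: fully open they stand 13 mm farther back than shut.
Start: joints at [1.377, 0.501, -0.427, 1.55, 0.221, 1.138, -0.21], TCP at [0.287, -0.583, 0.231] pointing down, gripper open.
Joint ranges: [-2.88, 2.88], [-0.31, 2.03], [-1.54, 1.56], [0.2, 2.42], [-1.41, 4.55], [0.19, 2.02], [-2.57, 2.57]. Speed limits (rad/s): [2.57, 2.57, 3.14, 3.14, 3.14, 3.14, 3.14].

## Interface

Orientations are given as a rotation vector (axis times angle).
In Python, from plant import observe, snapshot, finish_job gives the robot as it stands.
- The arm moves only by the tool apply_moves, never from a script. Its argument "deltas" is one flat list of numbers, 6 for each row, row after row: the shift along the world's x, y, z in units of 20 mm (1.0 is 20 mm), then the turn, a rotation vector about the world's x, y, z in units of 6 degrees (1.0 is 6 degrees). In form: [tx, ty, tz, rx, ry, rz, tx, ty, tz, rx, ry, rz, ...]. A call has 1 to 12 rows; each row shifts and turns the commanded pose from where the row before left it; what a row does not reach is not made up. A row lasts 1/10 s, in which the tool goes at most 50 mm and 8.59 degrees, less where a joint would pass 70% of its speed; a pose out of reach is approached as far as the arm can. A call with a number of a shift or a turn outside -1 to 1 is refused whole. A call with a gripper value outside its range is refused whole. "hand" is the finger opening in mm, from 0 to 85.4, set as the call begins (left out, the last holds). The fingers move at their own pace and stop on an object; "newtons" is the grip in N (left out, the last holds). Time passes only in rows, so rows that do not move let the fingers close. It gives the time, the measured TCP pose, the force, the opening and the grip force at its end, in the units of the state.
- observe(): the state, without advancing time (a new reading comes with each control period).
- snapshot(name): name is "scene" or "top" or "wrist"; returns a dict with "color" (384x512x3 uint8, blue, green, red), "intrinsics" (3x3 intrinsics, pixels), "extrinsics" (4x4, takes a point from camera to world coordinates); the wrist camera has in their place "hand_eye" (4x4, takes a point from camera to tool coordinates, whose origin is the TCP and whose axes are the flange's). Camera axes: x right, y down, z forward; pixel columns grow to the right and rows downward; lengths in m; the calibration is good to about 2 mm. A picture is of the moment at which its call begins: read the wrist's pose just before it. There is no depth.
- finish_job(): hands the job in; it is judged then, once.
The state is a dict: "time_s": time; "joint_pos": joint angles; "joint_vel": joint speeds; "joint_torque": joint torques, N m; "position": TCP position; "tool_rot": TCP orientation; "ft_force": force on the tool from outside, world axes, zero at the start; "torque": the same for the moment, N m; "finger_gap": opening from 0.0 (shut) to 1.0 (fully open); "gripper_force": force on a finger pad.
Only numpy, scipy, OpenCV 4.12 (cv2) and the standard library are available. Lean on these libraries where they do the work, as an engineer would, in place of code of your own. Each camera call takes 0.05 s, during which the arm holds its last target. There are 200 camera calls.

## Task

Make up two meal kits from the stock on the pantry counter: the passata jar (red lid), the tin of kidney beans (blue label) and the chilli powder (black cap) go in the grey plastic basket; the honey jar (gold lid) and the yellow carton of pancake mix go in the wicker basket. Set each one down in its basket without dropping it, standing upright on the basket's floor, and leave the tin of peas, the herbs and the white carton of baking soda where they stand.

Things in the scene. Friction and masses are not known exactly. Their poses are not given: they have to be found in the camera images.
- passata_c (a point): Chilli kit. Glass jar of tomato passata: bright red contents, cream label, red screw lid. Round, 64 mm diameter (lid 58 mm), 100 mm tall, about 0.45 kg. Origin at its centre, half-way up; z up along its axis. Starts upright on the counter among the other stock; all eight stock items trade places, about 120 mm apart centre to centre (at least 100).
- beans_c (a point): Chilli kit. Tin of kidney beans: blue label with a cream band of dark red beans, bare steel lid with ring pull. Round, 65 mm diameter, 90 mm tall, about 0.4 kg. Origin at its centre, half-way up; z up along its axis.
- chilli_c (a point): Chilli kit. Small glass spice jar of chilli powder: dark red-brown contents, cream label, BLACK cap. Round, 44 mm diameter, 95 mm tall, about 0.13 kg. Origin at its centre, half-way up; z up along its axis.
- honey_c (a point): Pancake kit. Glass jar of honey: amber contents, cream label, gold screw lid. Round, 60 mm diameter (lid 54 mm), 85 mm tall, about 0.38 kg. Origin at its centre, half-way up; z up along its axis.
- pancake_c (a point): Pancake kit. YELLOW carton of pancake mix with a picture of a stack of pancakes. 45 mm along its x, 66 mm along its y, 100 mm tall, about 0.25 kg; starts with its x within 0.5 rad of world x. Origin at its centre, half-way up; z up along its axis.
- peas_c (a point): Stays where it is. Tin of peas: green label, green plastic cap. Round, 65 mm diameter, 75 mm tall. Origin at its centre, half-way up; z up along its axis.
- herbs_c (a point): Stays where it is. Spice jar of dried herbs: green contents, WHITE cap. Round, 44 mm diameter, 95 mm tall. Origin at its centre, half-way up; z up along its axis.
- soda_c (a point): Stays where it is. WHITE and pale blue carton of baking soda. 45 mm along its x, 66 mm along its y, 90 mm tall. Origin at its centre, half-way up; z up along its axis. Apart from these ten things the counter is clear for 0.77 m ahead of the robot; equipment up to 180 mm tall stands along its back edge.
- grey_basket: Basket for the chilli kit: low, open, grey plastic storage basket with slotted walls. Outside 260 mm (its x) by 150 mm (its y) by 50 mm high (rim height above the counter); walls 4 mm, floor 5 mm thick, inside 252 by 142 mm. Origin at the centre of its underside, on the counter. It is held by non-slip feet and does not shift. It stands left or right of the stock, long side within 0.2 rad of world x.
- wicker_basket: Basket for the pancake kit: low, open, tan woven wicker basket. Outside 260 mm (its x) by 150 mm (its y) by 50 mm high; walls 8 mm, floor 5 mm thick, inside 244 by 134 mm. Origin at the centre of its underside, on the counter. It does not shift. It stands on the other side of the stock, long side within 0.2 rad of world x.

How it is judged:
By the outcome, as a careful person would: the job done as asked, in the order asked, and still so for the second after the job is handed in, with the robot touching nothing.
It also fails if it takes over 112 s, if anything falls off the work surface, if the arm or the gripper's body presses on something with over 40 N, if the wrist force passes 120 N, or if a joint passes its speed limit or range.

## Working session

There is one attempt and no reset: what is moved stays moved. The work goes in short steps, Python scripts to look and compute and a tool call to move; the robot and the scene stay as the last step left them, time stands still between calls to the robot, and variables do not carry over. Pictures are saved under pics/ and viewed, at most 14 in all, crops included, and the job is handed in when it is done.

Besides the shell and the picture viewer there is one more tool, called after "Emit:" as a command line: name --argument value ..., lists and objects as JSON in quotes. apply_moves: Moves the arm, as the interface text tells. Shifts and turns lie within -1 to 1; 1 stands for 20 mm of shift or 6 degrees of turn. Its arguments: {"type":"object","properties":{"deltas":{"type":"array","items":{"type":"number","minimum":-1,"maximum":1}},"hand":{"type":"number"},"newtons":{"type":"number"}},"required":["deltas"]}

```bash
mkdir -p pics; ls; python3 - <<'E'
from plant import observe,snapshot
import cv2,numpy as np
s=observe();print({k:np.round(v,3).tolist() for k,v in s.items()})
for n in("scene","top"):
    d=snapshot(n);cv2.imwrite(f"pics/{n}0.png",d["color"]);np.savez(f"{n}0.npz",**d)
    print(n,np.round(d["intrinsics"],1).tolist(),np.round(d["extrinsics"],3).tolist())
E
```

```text
pics
{'time_s': 0.0, 'joint_pos': [1.377, 0.502, -0.427, 1.551, 0.221, 1.138, -0.21], 'joint_vel': [0.0, -0.0, 0.002, 0.002, 0.001, -0.0, -0.0], 'joint_torque': [-0.0, -56.952, -5.816, -28.094, 0.011, 0.012, 0.0], 'position': [0.286, -0.583, 0.23], 'tool_rot': [-3.058, -0.711, 0.001], 'ft_force': [0.608, 0.026, 0.252], 'torque': [0.01, 0.013, 0.044], 'gripper_force': 0.0, 'finger_gap': 0.999}
scene [[410.2, 0.0, 255.4], [0.0, 410.2, 187.8], [0.0, 0.0, 1.0]] [[0.83, 0.416, -0.37, 0.988], [0.557, -0.618, 0.554, -0.604], [0.002, -0.667, -0.745, 0.843], [0.0, 0.0, 0.0, 1.0]]
top [[473.0, 0.0, 263.0], [0.0, 473.0, 192.3], [0.0, 0.0, 1.0]] [[-0.002, -0.987, 0.162, 0.398], [-1.0, 0.002, 0.0, -0.007], [-0.001, -0.162, -0.987, 1.215], [0.0, 0.0, 0.0, 1.0]]
```

View pics/top0.png

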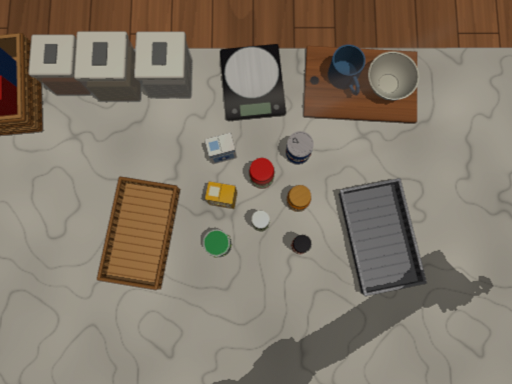

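View pics/scene0.png

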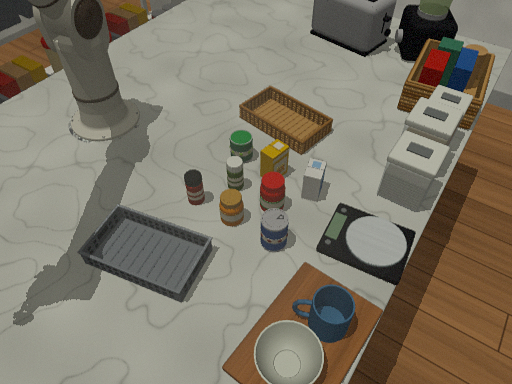

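The top view shows grey basket right (380,236), wicker left (139,232). Stock: passata (262,172), beans (299,147), chilli (302,244), honey (299,197), pancake (221,194), soda (220,147), herbs (261,219) and peas (217,243). The scene view agrees with this layout. Next I measure lids and rims by colour masks.

```bash
cat > h.py <<'E'
import numpy as np,cv2
def ray(d,uv,z,E=None):
    E=d["extrinsics"] if E is None else E
    v=E[:3,:3]@np.linalg.inv(d["intrinsics"])@np.array([uv[0],uv[1],1.0])
    o=E[:3,3];return o+v*(z-o[2])/v[2]
def blob(m,c,r):
    w=np.zeros_like(m);cv2.circle(w,c,r,255,-1);m=cv2.bitwise_and(m,w)
    cs,_=cv2.findContours(m,cv2.RETR_EXTERNAL,cv2.CHAIN_APPROX_NONE)
    return max(cs,key=cv2.contourArea)
E
python3 - <<'E'
from h import *
d=dict(np.load("top0.npz"));im=d["color"];hsv=cv2.cvtColor(im,cv2.COLOR_BGR2HSV)
I=lambda lo,hi:cv2.inRange(hsv,np.array(lo),np.array(hi))
red=I((0,150,60),(6,255,255))|I((174,150,60),(180,255,255))
its={"passata":(red,(262,172),20,.1),"chilli":(I((0,0,0),(180,255,60)),(302,244),14,.095),
"honey":(I((8,120,80),(28,255,255)),(299,197),18,.085),"pancake":(I((18,130,80),(35,255,255)),(221,194),24,.1),
"peas":(I((45,90,50),(85,255,255)),(217,243),20,.075)}
for n,(m,c,r,z) in its.items():
    k=blob(m,c,r);(u,v),rad=cv2.minEnclosingCircle(k);p=ray(d,(u,v),z);h=ray(d,(u+rad,v),z)
    print(n,(round(u),round(v)),np.round(p,3),"r",round(abs(h-p)[1],3),cv2.minAreaRect(k) if n=="pancake" else "")
for n,m,c,r in(("grey",I((0,0,0),(180,120,105)),(380,236),72),("wicker",I((5,90,30),(25,255,255)),(139,232),72)):
    k=blob(m,c,r);b=cv2.boxPoints(cv2.minAreaRect(k));P=np.array([ray(d,q,.05)[:2] for q in b])
    print(n,np.round(b),np.round(P,3).tolist(),"c",P.mean(0).round(3),"sides",[np.linalg.norm(P[i]-P[i-1]).round(3) for i in range(4)])
big=cv2.resize(im[110:300,90:440],None,fx=2.28,fy=2.28,interpolation=cv2.INTER_CUBIC);cv2.imwrite("pics/crop.png",big)
E
```

```text
passata (261, 171) [ 0.634 -0.002  0.1  ] r 0.032 
chilli (301, 244) [ 0.458 -0.096  0.095] r 0.023 
honey (299, 197) [ 0.572 -0.094  0.085] r 0.03 
pancake (221, 194) [0.579 0.094 0.1  ] r 0.041 ((220.95880126953125, 192.935302734375), (30.695661544799805, 20.283000946044922), 12.528807640075684)
peas (216, 242) [0.465 0.107 0.075] r 0.029 
grey [[332. 190.]
 [425. 168.]
 [454. 292.]
 [361. 314.]] [[0.595, -0.179], [0.65, -0.415], [0.344, -0.467], [0.293, -0.24]] c [ 0.471 -0.325] sides [np.float64(0.308), np.float64(0.242), np.float64(0.311), np.float64(0.232)]
wicker [[ 97. 280.]
 [118. 174.]
 [181. 186.]
 [159. 292.]] [[0.376, 0.397], [0.638, 0.359], [0.606, 0.2], [0.346, 0.244]] c [0.492 0.3  ] sides [np.float64(0.156), np.float64(0.265), np.float64(0.162), np.float64(0.263)]
```

View pics/crop.png

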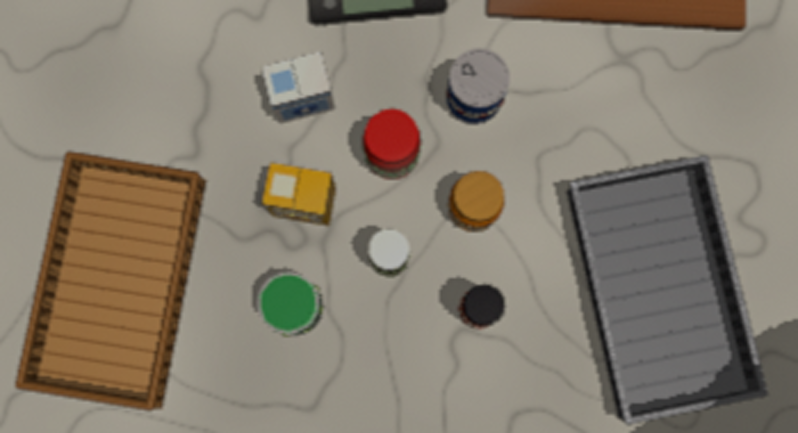

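Crop: grey rim corners at about (567,183),(706,158),(764,393),(624,422); beans lid centre (478,73); pancake top face centre about (300,181). These convert to world as follows.

```bash
python3 - <<'E'
from h import *
d=dict(np.load("top0.npz"))
f=lambda q,z:ray(d,np.array(q)/2.28+[90-.3,110-.3],z)[:2]
for n,c in(("grey",[(567,183),(706,158),(764,393),(624,422)]),("wick",[(67,154),(204,178),(158,408),(20,387)])):
    P=np.array([f(q,.05) for q in c]);ax=P[0]+P[1]-P[2]-P[3]
    print(n,P.mean(0).round(3),"yaw",np.degrees(np.arctan2(ax[1],ax[0])).round(1),[np.linalg.norm(P[i]-P[i-1]).round(3) for i in range(4)])
print("beans",f((478,73),.09).round(3),f((507,73),.09).round(3))
P=np.array([f(q,.1) for q in [(270,164),(333,171),(330,197),(264,190)]]);print("pan",P.mean(0).round(3),P.round(3).tolist())
for n,q,z in(("passata",(391,139),.1),("honey",(478,199),.085),("chilli",(483,304),.095),("herbs",(389,250),.095),("soda",(297,83),.09)):print(n,f(q,z).round(3))
E
```

```text
grey [ 0.481 -0.297] yaw 11.3 [np.float64(0.262), np.float64(0.156), np.float64(0.259), np.float64(0.153)]
wick [0.49  0.299] yaw -9.1 [np.float64(0.255), np.float64(0.154), np.float64(0.251), np.float64(0.149)]
beans [ 0.709 -0.096] [ 0.709 -0.127]
pan [0.59  0.094] [[0.608, 0.125], [0.6, 0.059], [0.572, 0.062], [0.58, 0.131]]
passata [ 0.634 -0.002]
honey [ 0.572 -0.094]
chilli [ 0.461 -0.097]
herbs [ 0.517 -0.   ]
soda [0.698 0.099]
```

Emit:
apply_moves --deltas '[0.58,0.97,0,0,0,-0.2,0.58,0.97,0,0,0,-0.2,0.58,0.97,0,0,0,-0.2,0.58,0.97,0,0,0,-0.2,0.58,0.97,0,0,0,-0.2,0.58,0.97,0,0,0,-0.2,0.58,0.97,0,0,0,-0.2,0.58,0.97,0,0,0,-0.2,0.58,0.97,0,0,0,-0.2,0.58,0.97,0,0,0,-0.2,0.58,0.97,0,0,0,-0.2,0.58,0.97,0,0,0,-0.25]' --hand 85 --newtons 40

```text
time_s: 1.3
position: [0.426, -0.3495, 0.2309]
tool_rot: [-3.125, -0.312, 0.001]
ft_force: [0.5, 0.1, 0.2]
finger_gap: 0.991
gripper_force: 0.0
```

Emit:
apply_moves --deltas '[0.58,0.97,0,0,0,0,0.58,0.97,0,0,0,0,0.58,0.97,0,0,0,0,0.58,0.97,0,0,0,0,0.58,0.97,0,0,0,0,0.58,0.97,0,0,0,0,0.58,0.97,0,0,0,0,0.58,0.97,0,0,0,0,0.58,0.97,0,0,0,0,0.58,0.97,0,0,0,0,0.58,0.97,0,0,0,0,0.58,0.97,0,0,0,0]'

```text
time_s: 2.5
position: [0.5651, -0.117, 0.2309]
tool_rot: [-3.126, -0.314, 0.001]
ft_force: [0.3, -0.6, -0.0]
finger_gap: 0.997
gripper_force: 0.0
```

Emit:
apply_moves --deltas '[0.57,0.95,0,0,0,0,0.57,0.95,0,0,0,0,0.57,0.95,0,0,0,0,0.57,0.95,0,0,0,0,0.57,0.95,0,0,0,0,0.57,0.95,0,0,0,0,0,0,-1,0,0,0,0,0,-0.5,0,0,0,0,0,0,0,0,0]'

```text
time_s: 3.4
position: [0.6317, -0.0046, 0.1989]
tool_rot: [-3.126, -0.313, 0.007]
ft_force: [-0.1, -0.1, 1.0]
finger_gap: 0.994
gripper_force: 0.0
```

```bash
cat >> h.py <<'E'
from scipy.spatial.transform import Rotation as R
def wrist(name):
    from plant import observe,snapshot
    s=observe();d=snapshot("wrist");cv2.imwrite(f"pics/{name}.png",d["color"])
    T=np.eye(4);T[:3,:3]=R.from_rotvec(s["tool_rot"]).as_matrix();T[:3,3]=s["position"]
    return s,d,T@d["hand_eye"]
E
python3 - <<'E'
from h import *
s,d,E=wrist("w1");print(np.round(s["position"],4),np.round(d["hand_eye"],3).tolist())
hsv=cv2.cvtColor(d["color"],cv2.COLOR_BGR2HSV)
I=lambda lo,hi:cv2.inRange(hsv,np.array(lo),np.array(hi))
m=I((0,150,60),(6,255,255))|I((174,150,60),(180,255,255))
k=blob(m,(256,192),300);(u,v),r=cv2.minEnclosingCircle(k)
print(u,v,r,ray(d,(u,v),.1,E),ray(d,(u+r,v),.1,E))
E
```

```text
[ 0.6317 -0.0046  0.1989] [[0.001, -0.947, -0.321, 0.083], [1.0, 0.001, -0.0, 0.001], [0.0, -0.321, 0.947, -0.142], [0.0, 0.0, 0.0, 1.0]]
262.3224182128906 183.86448669433594 31.69802474975586 [ 0.64176057 -0.00419407  0.1       ] [ 0.64732078 -0.03150931  0.1       ]
```

View pics/w1.png

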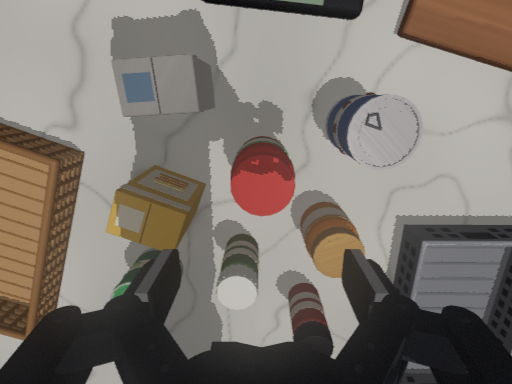

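The wrist view shows the passata lid disc at (263,183), pancake at (155,210), beans lid at (380,130) and honey at (337,256). The passata is about 5 mm further out than in the top view, since the lid's side biased that one, so I use x = 0.639.

Emit:
apply_moves --deltas '[0.35,0.1,-0.5,0,0,0,0,0,-1,0,0,0,0,0,-1,0,0,0,0,0,-1,0,0,0,0,0,-1,0,0,0,0,0,-1,0,0,0,0,0,-1,0,0,0,0,0,-1,0,0,0,0,0,-0.2,0,0,0,0,0,0,0,0,0]'

```text
time_s: 4.45
position: [0.6404, -0.002, 0.0468]
tool_rot: [-3.126, -0.313, 0.001]
ft_force: [-0.5, -0.2, 1.4]
finger_gap: 1.001
gripper_force: 0.0
```

Emit:
apply_moves --deltas '[0,0,0,0,0,0,0,0,0,0,0,0,0,0,0,0,0,0,0,0,0,0,0,0,0,0,0,0,0,0,0,0,0,0,0,0]' --hand 50 --newtons 40

```text
time_s: 5.05
position: [0.6421, -0.0024, 0.0492]
tool_rot: [3.125, 0.313, 0.005]
ft_force: [-0.8, -2.2, 6.4]
finger_gap: 0.734
gripper_force: 44.0
```

```bash
python3 - <<'E'
from h import *
d=dict(np.load("top0.npz"))
im=cv2.imread("pics/w1.png")
from plant import observe,snapshot
s={"position":[.6317,-.0046,.1989],"tool_rot":[-3.126,-.313,.007]}
w=snapshot("wrist");T=np.eye(4);T[:3,:3]=R.from_rotvec(s["tool_rot"]).as_matrix();T[:3,3]=s["position"];E=T@w["hand_eye"]
for n,q,z in(("beans",(382,131),.09),("honey",(337,256),.085),("pancA",(117,190),.1),("pancB",(107,235),.1),("soda",(155,85),.09),("herbs",(237,292),.095),("chilli",(314,334),.095)):print(n,ray(w,q,z,E).round(3))
E
```

```text
beans [ 0.706 -0.096  0.09 ]
honey [ 0.577 -0.095  0.085]
pancA [0.611 0.121 0.1  ]
pancB [0.564 0.128 0.1  ]
soda [0.704 0.098 0.09 ]
herbs [ 0.521 -0.002  0.095]
chilli [ 0.483 -0.094  0.095]
```

Emit:
apply_moves --deltas '[0,0,0.6,0,0,0,0,0,1,0,0,0,0,0,1,0,0,0,0,0,1,0,0,0,0,0,1,0,0,0,0,0,1,0,0,0,0,0,1,0,0,0,-0.28,-0.95,0.2,0,0,0,-0.28,-0.95,0,0,0,0,-0.28,-0.95,0,0,0,0,-0.28,-0.95,0,0,0,0,-0.28,-0.95,0,0,0,0]'

```text
time_s: 6.3
position: [0.6115, -0.097, 0.1834]
tool_rot: [-3.125, -0.315, 0.002]
ft_force: [-0.0, -0.1, -4.1]
finger_gap: 0.733
gripper_force: 45.7
```

Emit:
apply_moves --deltas '[-0.28,-0.95,0,0,0,0,-0.28,-0.95,0,0,0,0,-0.28,-0.95,0,0,0,0,-0.28,-0.95,0,0,0,0,-0.28,-0.95,0,0,0,0,-0.28,-0.95,0,0,0,0,-0.28,-0.95,0,0,0,0,-0.28,-0.95,0,0,0,0,-0.2,-0.7,0,0,0,0,0,0,0,0,0,0]'

```text
time_s: 7.3
position: [0.5622, -0.2657, 0.1831]
tool_rot: [3.126, 0.308, -0.002]
ft_force: [0.5, -1.2, -3.5]
finger_gap: 0.738
gripper_force: 45.7
```

Emit:
apply_moves --deltas '[-0.05,-0.75,0,0,0,0,0,0,-1,0,0,0,0,0,-1,0,0,0,0,0,-1,0,0,0,0,0,-1,0,0,0,0,0,-1,0,0,0,0,0,-0.8,0,0,0,0,0,-0.3,0,0,0,0,0,-0.2,0,0,0,0,0,0,0,0,0]'

```text
time_s: 8.3
position: [0.563, -0.2776, 0.0574]
tool_rot: [-3.126, -0.315, -0.0]
ft_force: [-0.4, -0.6, -3.5]
finger_gap: 0.735
gripper_force: 45.6
```

Emit:
apply_moves --deltas '[0,-0.1,-0.1,0,0,0,0,0,-0.1,0,0,0,0,0,-0.05,0,0,0,0,0,0,0,0,0]'

```text
time_s: 8.7
position: [0.5636, -0.2806, 0.0542]
tool_rot: [3.124, 0.313, 0.002]
ft_force: [-1.4, 0.2, 4.8]
finger_gap: 0.734
gripper_force: 46.4
```

Emit:
apply_moves --deltas '[0,0,0,0,0,0,0,0,0,0,0,0,0,0,0,0,0,0,0,0,0,0,0,0,0,0,0.5,0,0,0,0,0,1,0,0,0,0,0,1,0,0,0,0,0,1,0,0,0,0,0,1,0,0,0,0.5,0.6,0.5,0,0,0,0.7,0.9,0,0,0,0,0.7,0.9,0,0,0,0]' --hand 85

```text
time_s: 9.9
position: [0.602, -0.2305, 0.1532]
tool_rot: [3.126, 0.313, 0.002]
ft_force: [0.4, 0.9, 0.4]
finger_gap: 0.994
gripper_force: 0.0
```

Emit:
apply_moves --deltas '[0.7,0.9,0,0,0,0,0.7,0.9,0,0,0,0,0.7,0.9,0,0,0,0,0.7,0.9,0,0,0,0,0.7,0.9,0,0,0,0,0.7,0.9,0,0,0,0,0.7,0.9,0,0,0,0,0,0,0,0,0,0]'

```text
time_s: 10.7
position: [0.7007, -0.0987, 0.1524]
tool_rot: [-3.121, -0.324, -0.003]
ft_force: [0.2, 1.4, 0.1]
finger_gap: 1.002
gripper_force: 0.0
```

```bash
python3 - <<'E'
from h import *
from plant import snapshot
s,d,E=wrist("w2");print(np.round(s["position"],4),s["finger_gap"])
t=snapshot("top")["color"];cv2.imwrite("pics/m1.png",np.hstack([d["color"],t])[:, :1024][::1,::1] if 0 else cv2.resize(np.hstack([d["color"],t]),(800,300)))
E
```

```text
[ 0.7007 -0.0987  0.1524] 1.0020548729775747
```

View pics/m1.png

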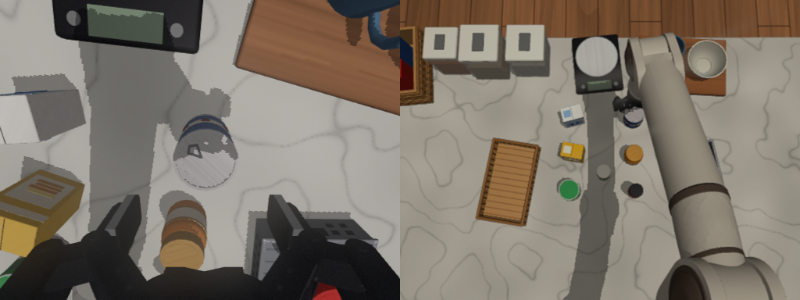

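Beans lid is at (205,158) of the left half, between the fingers as expected; the arm hides the grey basket in the top view. Going down on the tin.

Emit:
apply_moves --deltas '[0.35,0.13,0,0,0,0,0,0,-1,0,0,0,0,0,-1,0,0,0,0,0,-1,0,0,0,0,0,-1,0,0,0,0,0,-1,0,0,0,0,0,-0.6,0,0,0,0,0,0,0,0,0]'

```text
time_s: 11.6
position: [0.704, -0.1036, 0.0378]
tool_rot: [-3.125, -0.313, 0.006]
ft_force: [-0.5, 0.4, 0.4]
finger_gap: 1.0
gripper_force: 0.0
```

Emit:
apply_moves --deltas '[0,0,0,0,0,0,0,0,0,0,0,0,0,0,0,0,0,0,0,0,0,0,0,0,0,0,0,0,0,0,0,0,0,0,0,0]' --hand 50

```text
time_s: 12.2
position: [0.7069, -0.1024, 0.0418]
tool_rot: [-3.126, -0.315, -0.004]
ft_force: [-0.4, 1.8, 5.3]
finger_gap: 0.754
gripper_force: 45.1
```

Emit:
apply_moves --deltas '[0,0,0.6,0,0,0,0,0,1,0,0,0,0,0,1,0,0,0,0,0,1,0,0,0,0,0,1,0,0,0,0,0,1,0,0,0,0,0,1,0,0,0,-0.95,-0.81,0.3,0,0,0,-0.95,-0.81,0,0,0,0,-0.95,-0.81,0,0,0,0,-0.95,-0.81,0,0,0,0,-0.95,-0.81,0,0,0,0]'

```text
time_s: 13.4
position: [0.6096, -0.1856, 0.1796]
tool_rot: [3.125, 0.313, 0.0]
ft_force: [-0.5, -0.7, -2.1]
finger_gap: 0.753
gripper_force: 45.0
```

Emit:
apply_moves --deltas '[-0.95,-0.81,0,0,0,0,-0.95,-0.81,0,0,0,0,-0.95,-0.81,0,0,0,0,-0.95,-0.81,0,0,0,0,-0.95,-0.81,0,0,0,0,-0.95,-0.81,0,0,0,0,-0.95,-0.81,0,0,0,0,0,0,0,0,0,0,0,0,0,0,0,0]'

```text
time_s: 14.3
position: [0.4772, -0.2987, 0.1794]
tool_rot: [3.125, 0.31, 0.001]
ft_force: [1.4, 0.3, -3.4]
finger_gap: 0.751
gripper_force: 45.1
```

```bash
python3 - <<'E'
from h import *
s,d,E=wrist("w3");print(np.round(s["position"],4),s["finger_gap"])
hsv=cv2.cvtColor(d["color"],cv2.COLOR_BGR2HSV)
I=lambda lo,hi:cv2.inRange(hsv,np.array(lo),np.array(hi))
m=I((0,150,60),(6,255,255))|I((174,150,60),(180,255,255))
k=blob(m,(256,192),300);(u,v),r=cv2.minEnclosingCircle(k)
print(u,v,r,ray(d,(u,v),.105,E))
E
```

```text
[ 0.4772 -0.2987  0.1794] 0.751082291417475
260.6685485839844 91.45491790771484 41.84077835083008 [ 0.56215277 -0.28192627  0.105     ]
```

View pics/w3.png

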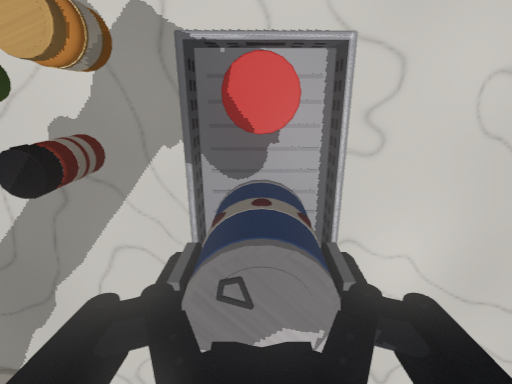

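The wrist view shows passata upright in the grey basket, lid at (262,92), world (0.562,-0.282), and the beans held upright and clear behind it.

Emit:
apply_moves --deltas '[0,0,-1,0,0,0,0,0,-1,0,0,0,0,0,-1,0,0,0,0,0,-1,0,0,0,0,0,-1,0,0,0,0,0,-0.9,0,0,0,0,0,-0.3,0,0,0,0,0,-0.2,0,0,0,0,0,0,0,0,0]'

```text
time_s: 15.25
position: [0.4784, -0.2971, 0.0506]
tool_rot: [-3.126, -0.315, -0.001]
ft_force: [-0.8, 0.4, -3.8]
finger_gap: 0.752
gripper_force: 45.2
```

Emit:
apply_moves --deltas '[0,0,-0.1,0,0,0,0,0,-0.1,0,0,0,0,0,0,0,0,0]'

```text
time_s: 15.55
position: [0.4781, -0.2979, 0.0468]
tool_rot: [3.125, 0.314, 0.001]
ft_force: [0.0, -0.8, -1.9]
finger_gap: 0.753
gripper_force: 45.4
```

Emit:
apply_moves --deltas '[0,0,-0.1,0,0,0,0,0,0,0,0,0]'

```text
time_s: 15.75
position: [0.4781, -0.2979, 0.0467]
tool_rot: [3.124, 0.314, 0.0]
ft_force: [-5.7, 2.5, 17.1]
finger_gap: 0.753
gripper_force: 46.8
```

Emit:
apply_moves --deltas '[0,0,0,0,0,0,0,0,0,0,0,0,0,0,0,0,0,0,0,0,0,0,0,0,0,0,0.5,0,0,0,0,0,1,0,0,0,0,0,1,0,0,0,0,0,1,0,0,0,0,0,1,0,0,0,0,0,1,0,0,0,-0.1,0.9,0.5,0,0,0,-0.1,0.9,0,0,0,0]' --hand 85

```text
time_s: 16.95
position: [0.4749, -0.2618, 0.1664]
tool_rot: [3.124, 0.312, 0.005]
ft_force: [0.9, 1.3, 0.1]
finger_gap: 0.994
gripper_force: 0.0
```

Emit:
apply_moves --deltas '[-0.1,0.9,0,0,0,0,-0.1,0.9,0,0,0,0,-0.1,0.9,0,0,0,0,-0.1,0.9,0,0,0,0,-0.1,0.9,0,0,0,0,-0.1,0.9,0,0,0,0,-0.1,0.9,0,0,0,0,0,0.9,0,0,0,0,0,0,0,0,0,0]'

```text
time_s: 17.85
position: [0.4595, -0.114, 0.1642]
tool_rot: [-3.124, -0.321, 0.0]
ft_force: [0.4, -0.7, 0.1]
finger_gap: 0.993
gripper_force: 0.0
```

```bash
python3 - <<'E'
from h import *
s,d,E=wrist("w4");print(np.round(s["position"],4),s["finger_gap"])
T=np.eye(4);T[:3,:3]=R.from_rotvec([-3.1255,-.3125,0]).as_matrix();T[:3,3]=[.4772,-.2987,.1794]
print(ray(d,(30,170),.095,T@d["hand_eye"]))
E
```

```text
[ 0.4595 -0.114   0.1642] 0.9932807086170774
[ 0.46587381 -0.10953563  0.095     ]
```

View pics/w4.png

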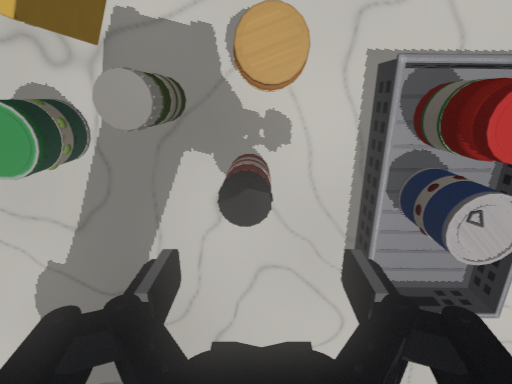

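The wrist view shows passata and beans upright in the grey basket, and the chilli cap at (245,199), slightly left of the finger midline (~260).

```bash
python3 - <<'E'
from h import *
from plant import observe
s=observe();print(np.round(s["position"],4))
s,d,E=wrist("w4b");print(np.round(s["position"],4),ray(d,(245,199),.095,E),"honey",ray(d,(272,42),.085,E))
E
```

```text
[ 0.4596 -0.1158  0.1642]
[ 0.4596 -0.1158  0.1642] [ 0.46387874 -0.1026187   0.095     ] honey [ 0.57762345 -0.09967335  0.085     ]
```

Emit:
apply_moves --deltas '[0.15,0.72,0,0,0,0,0,0,-1,0,0,0,0,0,-1,0,0,0,0,0,-1,0,0,0,0,0,-1,0,0,0,0,0,-1,0,0,0,0,0,-0.9,0,0,0,0,0,0,0,0,0]'

```text
time_s: 18.75
position: [0.4607, -0.1038, 0.0441]
tool_rot: [-3.125, -0.312, 0.007]
ft_force: [-0.2, -0.1, 0.4]
finger_gap: 0.998
gripper_force: 0.0
```

Emit:
apply_moves --deltas '[0,0,0,0,0,0,0,0,0,0,0,0,0,0,0,0,0,0,0,0,0,0,0,0,0,0,0,0,0,0,0,0,0,0,0,0,0,0,0,0,0,0]' --hand 32 --newtons 30

```text
time_s: 19.45
position: [0.4637, -0.1032, 0.0472]
tool_rot: [3.125, 0.314, 0.003]
ft_force: [0.3, 0.3, 6.6]
finger_gap: 0.515
gripper_force: 30.0
```

Emit:
apply_moves --deltas '[0,0,0.6,0,0,0,0,0,1,0,0,0,0,0,1,0,0,0,0,0,1,0,0,0,0,0,1,0,0,0,-0.28,-0.95,1,0,0,0,-0.28,-0.95,0.4,0,0,0,-0.28,-0.95,0,0,0,0,-0.28,-0.95,0,0,0,0,-0.28,-0.95,0,0,0,0,-0.28,-0.95,0,0,0,0,-0.28,-0.95,0,0,0,0]'

```text
time_s: 20.65
position: [0.4228, -0.2368, 0.1668]
tool_rot: [-3.126, -0.314, 0.0]
ft_force: [1.3, 0.3, -0.6]
finger_gap: 0.512
gripper_force: 30.5
```

Emit:
apply_moves --deltas '[-0.28,-0.95,0,0,0,0,-0.28,-0.95,0,0,0,0,-0.28,-0.95,0,0,0,0,-0.25,-0.9,0,0,0,0,0,0,-1,0,0,0,0,0,-1,0,0,0,0,0,-1,0,0,0,0,0,-1,0,0,0,0,0,-0.5,0,0,0,0,0,0,0,0,0]'

```text
time_s: 21.65
position: [0.4006, -0.3104, 0.0754]
tool_rot: [-3.124, -0.314, 0.003]
ft_force: [0.1, 0.0, -1.0]
finger_gap: 0.513
gripper_force: 30.6
```

Emit:
apply_moves --deltas '[0,-0.1,-0.6,0,0,0,0,0,-0.3,0,0,0,0,0,-0.1,0,0,0,0,0,0,0,0,0]'

```text
time_s: 22.05
position: [0.4016, -0.3131, 0.0562]
tool_rot: [-3.126, -0.314, 0.0]
ft_force: [0.5, 0.0, -2.6]
finger_gap: 0.512
gripper_force: 30.6
```

Emit:
apply_moves --deltas '[0,0,-0.1,0,0,0,0,0,-0.1,0,0,0,0,0,0,0,0,0]'

```text
time_s: 22.35
position: [0.402, -0.3133, 0.0524]
tool_rot: [3.125, 0.314, 0.001]
ft_force: [0.7, -0.0, -1.2]
finger_gap: 0.515
gripper_force: 30.2
```

Emit:
apply_moves --deltas '[0,0,-0.1,0,0,0,0,0,0,0,0,0]'

```text
time_s: 22.55
position: [0.4021, -0.3123, 0.0509]
tool_rot: [-3.125, -0.315, 0.0]
ft_force: [-1.3, 3.4, 6.4]
finger_gap: 0.503
gripper_force: 29.6
```

Emit:
apply_moves --deltas '[0,0,0,0,0,0,0,0,0,0,0,0,0,0,0,0,0,0,0,0,0,0,0,0,0,0,0.5,0,0,0,0,0,1,0,0,0,0,0,1,0,0,0,0,0,1,0,0,0,0,0,1,0,0,0,0,0,1,0,0,0,0.72,0.9,0.4,0,0,-0.3,0.72,0.9,0,0,0,-0.3]' --hand 85

```text
time_s: 23.75
position: [0.4315, -0.2781, 0.1707]
tool_rot: [3.132, 0.21, 0.004]
ft_force: [0.8, -0.8, 0.7]
finger_gap: 0.997
gripper_force: 0.0
```

Emit:
apply_moves --deltas '[0.72,0.9,0,0,0,-0.3,0.72,0.9,0,0,0,-0.3,0.72,0.9,0,0,0,-0.3,0.72,0.9,0,0,0,-0.3,0.72,0.9,0,0,0,-0.3,0.72,0.9,0,0,0,-0.3,0.72,0.9,0,0,0,-0.3,0.72,0.9,0,0,0,-0.3,0.72,0.9,0,0,0,-0.3,0.72,0.9,0,0,0,-0.1,0,0,0,0,0,0]'

```text
time_s: 24.85
position: [0.5765, -0.093, 0.1694]
tool_rot: [-3.13, 0.237, -0.004]
ft_force: [-0.3, 0.7, 0.7]
finger_gap: 0.996
gripper_force: 0.0
```

```bash
python3 - <<'E'
from h import *
s,d,E=wrist("w5");print(np.round(s["position"],4),np.round(s["tool_rot"],3))
hsv=cv2.cvtColor(d["color"],cv2.COLOR_BGR2HSV)
k=blob(cv2.inRange(hsv,(10,110,130),(26,255,255)),(256,200),120);(u,v),r=cv2.minEnclosingCircle(k)
print(u,v,r,ray(d,(u,v),.085,E))
E
```

```text
[ 0.5765 -0.093   0.1694] [-3.13   0.237 -0.004]
266.4836120605469 198.5 30.52058219909668 [ 0.5779624  -0.09792899  0.085     ]
```

View pics/w5.png

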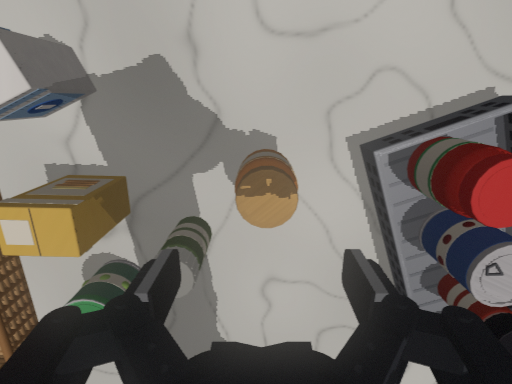

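The honey lid is at (267,196), midway between the fingers; all three chilli-kit items stand in the grey basket at right.

Emit:
apply_moves --deltas '[0.05,-0.2,0,0,0,0,0,0,-1,0,0,0,0,0,-1,0,0,0,0,0,-1,0,0,0,0,0,-1,0,0,0,0,0,-1,0,0,0,0,0,-1,0,0,0,0,0,-0.65,0,0,0,0,0,0,0,0,0]'

```text
time_s: 25.8
position: [0.5735, -0.1024, 0.0336]
tool_rot: [3.132, -0.247, -0.006]
ft_force: [-1.1, -0.0, 0.0]
finger_gap: 0.995
gripper_force: 0.0
```

Emit:
apply_moves --deltas '[0,0,0,0,0,0,0,0,0,0,0,0,0,0,0,0,0,0,0,0,0,0,0,0,0,0,0,0,0,0,0,0,0,0,0,0]' --hand 46 --newtons 40

```text
time_s: 26.4
position: [0.577, -0.1007, 0.037]
tool_rot: [-3.132, 0.244, -0.005]
ft_force: [-1.1, 2.1, 5.6]
finger_gap: 0.687
gripper_force: 43.9
```

Emit:
apply_moves --deltas '[0,0,0.6,0,0,0,0,0,1,0,0,0,0,0,1,0,0,0,0,0,1,0,0,0,0,0,1,0,0,0,0,0,1,0,0,0,0,0,1,0,0,0,-0.33,0.93,0.6,0,0,0,-0.33,0.93,0,0,0,0,-0.33,0.93,0,0,0,0,-0.33,0.93,0,0,0,0,-0.33,0.93,0,0,0,0]'

```text
time_s: 27.6
position: [0.5412, -0.007, 0.1795]
tool_rot: [3.132, -0.244, -0.001]
ft_force: [-0.1, 0.3, -3.0]
finger_gap: 0.692
gripper_force: 43.9
```

Emit:
apply_moves --deltas '[-0.33,0.93,0,0,0,0,-0.33,0.93,0,0,0,0,-0.33,0.93,0,0,0,0,-0.33,0.93,0,0,0,0,-0.33,0.93,0,0,0,0,-0.33,0.93,0,0,0,0,-0.33,0.93,0,0,0,0,-0.33,0.93,0,0,0,0,-0.33,0.93,0,0,0,0,-0.33,0.93,0,0,0,0,-0.33,0.93,0,0,0,0,-0.33,0.93,0,0,0,0]'

```text
time_s: 28.8
position: [0.462, 0.2157, 0.1795]
tool_rot: [3.131, -0.244, -0.001]
ft_force: [-0.3, -0.1, -2.8]
finger_gap: 0.689
gripper_force: 43.9
```

Emit:
apply_moves --deltas '[-0.33,0.93,0,0,0,0,-0.33,0.93,0,0,0,0,-0.33,0.93,0,0,0,0,-0.33,0.93,0,0,0,0,-0.33,0.93,0,0,0,0,0,0,0,0,0,0]'

```text
time_s: 29.4
position: [0.4272, 0.3122, 0.1799]
tool_rot: [-3.131, 0.234, 0.001]
ft_force: [-0.0, -0.0, -2.4]
finger_gap: 0.687
gripper_force: 43.9
```

```bash
python3 - <<'E'
from h import *
s,d,E=wrist("w6");print(np.round(s["position"],4),np.round(s["tool_rot"],3))
E
```

```text
[0.4272 0.3122 0.1799] [-3.131e+00  2.340e-01  1.000e-03]
```

View pics/w6.png

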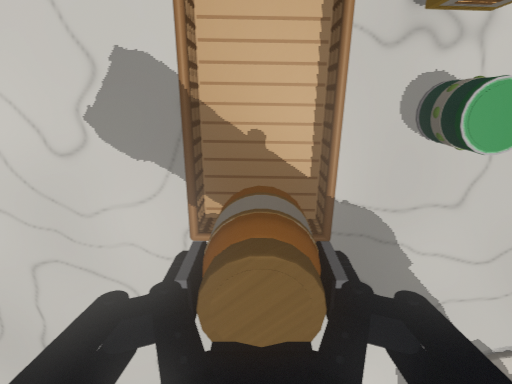

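The basket's near rim corners show at about (191,238) and (329,238), and I need to check where the honey sits relative to them.

```bash
python3 - <<'E'
from h import *
s,d,E=wrist("w6b");print(np.round(s["position"],4))
for q in((191,238),(329,238),(178,0),(350,0)):print(q,ray(d,q,.05,E).round(3))
print("top est near corners",[(np.array([.49,.299])-.13*np.array([.987,-.158])+k*.075*np.array([.158,.987])).round(3) for k in(1,-1)])
E
```

```text
[0.4282 0.3101 0.1797]
(191, 238) [0.381 0.392 0.05 ]
(329, 238) [0.359 0.247 0.05 ]
(178, 0) [0.594 0.353 0.05 ]
(350, 0) [0.573 0.214 0.05 ]
top est near corners [array([0.374, 0.394]), array([0.35 , 0.246])]
```

Emit:
apply_moves --deltas '[0.1,0,-1,0,0,0,0,0,-1,0,0,0,0,0,-1,0,0,0,0,0,-1,0,0,0,0,0,-1,0,0,0,0,0,-0.9,0,0,0,0,0,-0.4,0,0,0,0,0,-0.2,0,0,0,0,0,0,0,0,0]'

```text
time_s: 30.4
position: [0.4325, 0.3075, 0.0493]
tool_rot: [3.132, -0.246, -0.001]
ft_force: [-0.7, -0.2, -2.7]
finger_gap: 0.689
gripper_force: 44.0
```

Emit:
apply_moves --deltas '[0,0,-0.1,0,0,0,0,0,0,0,0,0]'

```text
time_s: 30.6
position: [0.4328, 0.3083, 0.0479]
tool_rot: [-3.131, 0.245, -0.001]
ft_force: [0.1, 0.3, -3.4]
finger_gap: 0.685
gripper_force: 44.0
```

Emit:
apply_moves --deltas '[0,0,-0.1,0,0,0,0,0,-0.1,0,0,0,0,0,0,0,0,0]'

```text
time_s: 30.9
position: [0.4321, 0.308, 0.0431]
tool_rot: [3.132, -0.244, -0.0]
ft_force: [0.1, -0.2, -3.1]
finger_gap: 0.688
gripper_force: 44.0
```

Emit:
apply_moves --deltas '[0,0,-0.07,0,0,0,0,0,0,0,0,0]'

```text
time_s: 31.1
position: [0.4323, 0.3082, 0.0421]
tool_rot: [-3.132, 0.244, -0.0]
ft_force: [-1.0, -0.4, -1.1]
finger_gap: 0.688
gripper_force: 44.3
```

Emit:
apply_moves --deltas '[0,0,-0.07,0,0,0,0,0,0,0,0,0]'

```text
time_s: 31.3
position: [0.4323, 0.3082, 0.042]
tool_rot: [3.132, -0.244, 0.001]
ft_force: [-4.7, -3.5, 14.3]
finger_gap: 0.686
gripper_force: 45.7
```

Emit:
apply_moves --deltas '[0,0,0,0,0,0,0,0,0,0,0,0,0,0,0,0,0,0,0,0,0,0,0,0,0,0,0.5,0,0,0,0,0,1,0,0,0,0,0,1,0,0,0,0,0,1,0,0,0,0,0,1,0,0,0,0,0,1,0,0,0,0.62,-0.88,1,0,0,0,0.62,-0.88,0,0,0,0]' --hand 85

```text
time_s: 32.5
position: [0.4588, 0.2745, 0.1743]
tool_rot: [-3.129, 0.241, -0.008]
ft_force: [1.5, -0.3, 0.6]
finger_gap: 0.991
gripper_force: 0.0
```

Emit:
apply_moves --deltas '[0.62,-0.88,0,0,0,0,0.62,-0.88,0,0,0,0,0.62,-0.88,0,0,0,0,0.62,-0.88,0,0,0,0,0.62,-0.88,0,0,0,0,0.62,-0.88,0,0,0,0,0.62,-0.88,0,0,0,0,0.62,-0.88,0,0,0,0,0.62,-0.88,0,0,0,0,0.62,-0.88,0,0,0,0,0,0,0,0,0,0]'

```text
time_s: 33.6
position: [0.5829, 0.093, 0.1711]
tool_rot: [3.13, -0.252, 0.003]
ft_force: [0.7, 0.3, -0.6]
finger_gap: 0.996
gripper_force: 0.0
```

```bash
python3 - <<'E'
from h import *
s,d,E=wrist("w7");print(np.round(s["position"],4),np.round(s["tool_rot"],3));np.savez("w7.npz",E=E,K=d["intrinsics"])
E
```

```text
[0.5829 0.093  0.1711] [ 3.13e+00 -2.52e-01  3.00e-03]
```

View pics/w7.png

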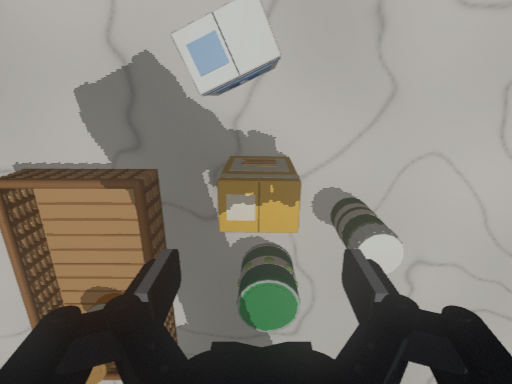

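The carton's top face spans (220,178) to (299,231), square with the fingers; peas and herbs clear.

```bash
python3 - <<'E'
from h import *
a=np.load("w7.npz");d={"intrinsics":a["K"]}
P=np.array([ray(d,q,.1,a["E"])[:2] for q in((220,178),(299,178),(299,231),(220,231))])
print(P.round(3).tolist(),P.mean(0).round(3),[np.linalg.norm(P[i]-P[i-1]).round(3) for i in range(4)])
E
```

```text
[[0.611, 0.12], [0.602, 0.06], [0.557, 0.065], [0.567, 0.129]] [0.584 0.094] [np.float64(0.045), np.float64(0.061), np.float64(0.045), np.float64(0.065)]
```

Emit:
apply_moves --deltas '[0.05,0.05,0,0,0,0,0,0,-1,0,0,0,0,0,-1,0,0,0,0,0,-1,0,0,0,0,0,-1,0,0,0,0,0,-1,0,0,0,0,0,-1,0,0,0,0,0,-0.25,0,0,0,0,0,0,0,0,0]'

```text
time_s: 34.55
position: [0.581, 0.0991, 0.045]
tool_rot: [-3.132, 0.242, 0.003]
ft_force: [-0.3, -0.1, 0.2]
finger_gap: 0.996
gripper_force: 0.0
```

Emit:
apply_moves --deltas '[0,0,0,0,0,0,0,0,0,0,0,0,0,0,0,0,0,0,0,0,0,0,0,0,0,0,0,0,0,0,0,0,0,0,0,0]' --hand 52 --newtons 40

```text
time_s: 35.15
position: [0.5833, 0.0978, 0.047]
tool_rot: [-3.132, 0.245, -0.004]
ft_force: [0.0, -1.6, 7.1]
finger_gap: 0.769
gripper_force: 44.2
```

Emit:
apply_moves --deltas '[0,0,0.6,0,0,0,0,0,1,0,0,0,0,0,1,0,0,0,0,0,1,0,0,0,0,0,1,0,0,0,-0.19,0.96,0.9,0,0,0,-0.19,0.96,0,0,0,0,-0.19,0.96,0,0,0,0,-0.19,0.96,0,0,0,0,-0.19,0.96,0,0,0,0,-0.19,0.96,0,0,0,0,-0.19,0.96,0,0,0,0]'

```text
time_s: 36.35
position: [0.5547, 0.2331, 0.1558]
tool_rot: [3.132, -0.244, -0.001]
ft_force: [-0.3, -0.1, -2.2]
finger_gap: 0.762
gripper_force: 43.8
```

Emit:
apply_moves --deltas '[-0.19,0.96,0,0,0,0,-0.19,0.96,0,0,0,0,-0.19,0.96,0,0,0,0,0,0,0,0,0,0,0,0,0,0,0,0]'

```text
time_s: 36.85
position: [0.5435, 0.2901, 0.1556]
tool_rot: [3.132, -0.242, -0.001]
ft_force: [-0.6, -0.8, -2.8]
finger_gap: 0.768
gripper_force: 43.9
```

```bash
python3 - <<'E'
from h import *
s,d,E=wrist("w8");print(np.round(s["position"],4),np.round(s["tool_rot"],3))
for q in((160,0),):pass
np.savez("w8.npz",E=E,K=d["intrinsics"])
E
```

```text
[0.5435 0.2901 0.1556] [ 3.132e+00 -2.420e-01 -1.000e-03]
```

View pics/w8.png

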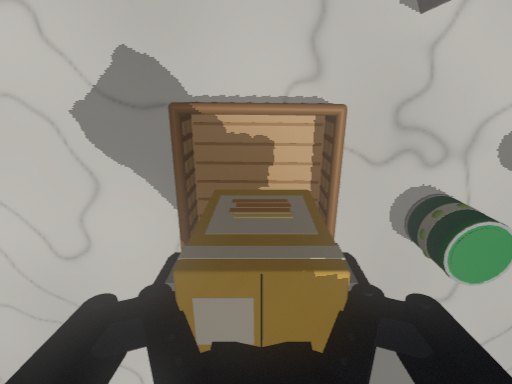

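The carton is held upright, centred between the wicker walls, with the far rim at row 105. Lowering it now.

Emit:
apply_moves --deltas '[0,0,-1,0,0,0,0,0,-1,0,0,0,0,0,-1,0,0,0,0,0,-1,0,0,0,0,0,-0.5,0,0,0,0,0,-0.3,0,0,0,0,0,-0.15,0,0,0,0,0,0,0,0,0]'

```text
time_s: 37.7
position: [0.5445, 0.2898, 0.0568]
tool_rot: [-3.132, 0.245, -0.001]
ft_force: [0.2, 0.7, -2.2]
finger_gap: 0.764
gripper_force: 43.8
```

Emit:
apply_moves --deltas '[0,0,-0.07,0,0,0,0,0,-0.07,0,0,0,0,0,0,0,0,0]'

```text
time_s: 38.0
position: [0.5443, 0.29, 0.054]
tool_rot: [-3.132, 0.244, -0.001]
ft_force: [1.0, -0.1, -3.3]
finger_gap: 0.769
gripper_force: 43.8
```

Emit:
apply_moves --deltas '[0,0,-0.07,0,0,0,0,0,-0.07,0,0,0,0,0,0,0,0,0]'

```text
time_s: 38.3
position: [0.5444, 0.29, 0.052]
tool_rot: [-3.132, 0.244, -0.001]
ft_force: [-2.3, -1.5, 5.0]
finger_gap: 0.765
gripper_force: 44.5
```

Emit:
apply_moves --deltas '[0,0,0,0,0,0,0,0,0,0,0,0,0,0,0,0,0,0,0,0,0,0,0,0,0,0,0.5,0,0,0,0,0,1,0,0,0,0,0,1,0,0,0,0,0,1,0,0,0,0,0,1,0,0,0,0,0,1,0,0,0,0,0,1,0,0,0,0,0,1,0,0,0]' --hand 85

```text
time_s: 39.5
position: [0.5441, 0.2899, 0.2026]
tool_rot: [-3.132, 0.244, -0.001]
ft_force: [0.9, -1.1, -0.1]
finger_gap: 0.993
gripper_force: 0.0
```

Emit:
apply_moves --deltas '[-0.6,-1,0.6,0,0,0,-0.6,-1,0.6,0,0,0,-0.6,-1,0.6,0,0,0,-0.6,-1,0,0,0,0,-0.6,-1,0,0,0,0,-0.6,-1,0,0,0,0,-0.6,-1,0,0,0,0,0,-1,0,0,0,0,0,-1,0,0,0,0,0,-1,0,0,0,0,0,0,0,0,0,0]'

```text
time_s: 40.6
position: [0.4603, 0.087, 0.2376]
tool_rot: [3.13, -0.251, 0.001]
ft_force: [-0.2, 0.7, -0.5]
finger_gap: 0.993
gripper_force: 0.0
```

```bash
python3 - <<'E'
import cv2,numpy as np
from plant import snapshot
a=snapshot("scene")["color"];b=snapshot("top")["color"]
cv2.imwrite("pics/end.png",cv2.resize(np.hstack([a[60:310,60:360],b[120:310,80:440][:,:]]) if 0 else np.vstack([cv2.resize(a[70:310,60:360],(450,360)),cv2.resize(b[120:310,80:440],(450,238))]),(450,598)))
E
```

```text
(no output)
```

View pics/end.png

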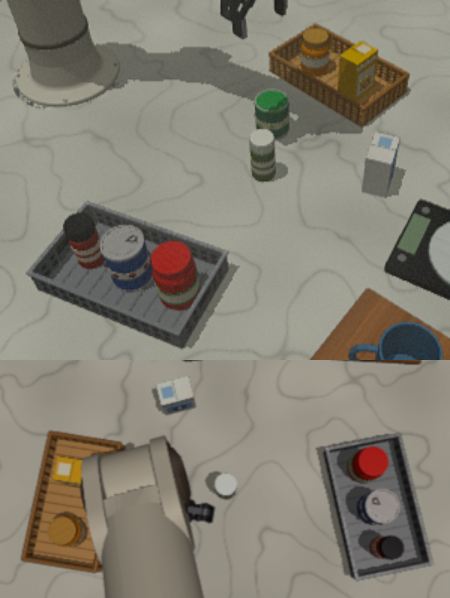

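The final views show all five items upright in the correct baskets, peas, herbs and soda in place, and the arm clear.

```bash
python3 -c "from plant import finish_job;print(finish_job())"
```

```text
the job is handed in; nothing more can be done
None
```

I handed the job in at about 41 s: passata, beans and chilli stand upright in the grey basket, honey and pancake mix stand upright in the wicker basket, and the peas, herbs and baking soda were not moved.

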